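Hang the ring gauge on the carousel's empty hook

TASK

First turn the gauge carousel by its top knob until its one empty hook stands in line with the red mark on the base, without shaking the other gauges off. Then take the orange-handled ring gauge from the sloping rest under the lamp bar and hang it by its bore on that hook, handle up, leaving the hook at the mark. Leave the flask, the bronze casting and the reference ball where they stand.

Things in the scene. Friction and masses are not known exactly. Their poses are not given: they have to be found in the camera images.
- knob (a point): centre of the top face of the carousel's black bar knob, 188 mm above the bench, on the carousel's vertical axis. The bar is 70 mm long (this frame's x), 14 mm wide (y) and 38 mm high, on a 68 mm disc. The carousel turns either way without a stop in use; light friction (0.12 N m) keeps it where it is left. The empty hook points along this frame's +x
- carousel (a joint): turn of the carousel since the start, rad, growing anticlockwise seen from above. It carries four identical hooks at right angles to each other, one empty
- hook_tip (a point): tip of the empty hook, 116 mm from the axis, 137 mm above the bench. The hook is 8 mm wire: its centreline leaves the column 137 mm above the bench, dips to a level seat 125 mm up at 82 to 100 mm from the axis, then rises outwards to this tip. The other hooks are alike
- base: fixed round grey base plate under the carousel, 300 mm across, 12 mm high, with a red T-shaped mark on its rim along its own -x, roughly on the robot's side. Origin: on the bench, on the carousel's axis
- hook_empty (a point): where the bore centre of a gauge hanging on the empty hook comes to be: 91 mm out from the carousel's axis, 109 mm above the bench, 16 mm below the wire's centreline at the seat. Turns with the carousel; its x axis points outwards along the hook
- mark (a point): point on top of the fixed base, 91 mm from the carousel's axis, in the direction of the red mark. The empty hook is at the mark when its point hook_empty is straight above this point
- gauge: the steel ring gauge to hang: ring 64 mm outside, bore 40 mm, 10 mm thick; flat orange handle 14 mm wide (y), 10 mm thick (x), reaching 97 mm from the bore centre. About 170 g. Origin: bore centre; x along the bore; z along the handle to its free end. At the start the handle leans 29 degrees from vertical, back towards the robot; its outer 55 mm are clear of the rest
- rest: fixed sloping rest, foot 130 x 190 mm. Origin: on the bench below the bore centre of the gauge (85 mm up), which lies on the slope, its ring on two brass pins, and slides off upwards along its handle. A white lamp bar 22 mm thick runs along y at x = -7 mm, 234 mm up, on posts at y = +-88 mm: it blocks a gripper coming straight down, not one along the leaning handle
- ring_green: hung gauge of the same make with a green handle. Origin and axes as for gauge
- ring_blue: hung gauge of the same make with a blue handle
- ring_white: hung gauge of the same make with a white handle
- hook_green (a point): where the green gauge's bore centre hangs
- hook_blue (a point): where the blue gauge's bore centre hangs
- hook_white (a point): where the white gauge's bore centre hangs
- flask: blue drinking flask, 68 mm across, 210 mm tall, standing loose. Origin: centre of its underside
- casting: bronze casting, about 100 x 46 x 46 mm, loose. Origin: centre of its underside
- ref_ball: white reference ball on a dark stand, 64 mm across, 93 mm tall, loose. Origin: centre of its underside
Not all that is in view belongs to the job. What is shaped like the ring_white but yellow is not meant.

How it is judged:
By the outcome, as a careful person would: the job done as asked, in the order asked, and still so for the second after the job is handed in, with the robot touching nothing.
It also fails if it takes over 72 s, if anything falls off the work surface, if the arm or the gripper's body presses on something with over 40 N, if the wrist force passes 120 N, or if a joint passes its speed limit or range.

ROBOT

A 6-joint arm with a two-finger parallel gripper is mounted at the origin on the work surface. World frame = base frame: x ahead of the robot, y to its left, z up, the work surface at z = 0. Lengths are in m, angles in degrees, forces in N, time in s.
With the tool pointing down it reaches from about 0.375 to 0.9 m from the base axis. Payload 3.1 kg.
Tool frame: the origin (TCP) lies at the very end of the fingers, on their centre line; the grasp point (between the pads) lies 19 mm behind it; x points along the fingers, z is the direction in which the jaws open and shut, and the axes are right-handed (so a half turn about x gives the same grasp; the last joint's range is limited). The gripper opens to 87 mm and grips with 3 to 60 N. Pads are 19 mm wide; open, the fingers measure 117 mm over their backs; the gripper's body (75 mm by 190 mm) begins 51 mm behind the grasp point.
Start: joints at [60.877, 30.224, 82.088, -0, 67.689, -10.227], TCP at [0.202, 0.591, 0.223] pointing down, gripper open.
Joint ranges: [-176.69, 176.69], [-43.24, 126.21], [12.49, 139.97], [-82, 262], [0, 151.66], [-163.58, 163.58]. Speed limits (degrees/s): [159.86, 159.86, 180, 180, 180, 180].

INTERFACE

Orientations are given as a 3x3 rotation matrix whose columns are the frame's x, y, z axes.
In Python, from rig import bot gives the robot as it stands.
- The arm moves only by the tool send_rows, never from a script. Its arguments are lists of equal length, an entry for each row: "fingers": the opening, from 0 (shut) to 1 (fully open); "dp": the shift along the world's x, y, z in mm, a list of three; "turn": the turn, a rotation vector about the world's x, y, z in rad, a list of three. In form: {"fingers": [fingers, ...], "dp": [[tx, ty, tz], ...], "turn": [[rx, ry, rz], ...]}. A call has 1 to 10 rows; each row is the pose to reach, as a shift and turn from the pose measured when the call began; what a row does not reach only later rows make up. A row lasts 1/12 s, in which the tool goes at most 41.7 mm and 7.16 degrees, less where a joint would pass 70% of its speed; a pose out of reach is approached as far as the arm can. A call with a gripper value outside its range is refused whole. The fingers move at their own pace and stop on an object; the grip force is fixed at half the most. Time passes only in rows, so rows that repeat a pose let the fingers close. It gives the time, the measured TCP pose, the force and the opening at its end, in the units of the state.
- bot.read_state(): the state, without advancing time (a new reading comes with each control period).
- bot.capture(name): name is "side" or "top" or "wrist"; returns a dict with "img" (384x512x3 uint8, blue, green, red), "z_map" (384x512 float32, m along the optical axis (not along the pixel's ray), 0 where there is no reading), "mtx" (3x3 intrinsics, pixels), "origin" and "orientation" of the camera in the world; the wrist camera has in their place "hand_eye" (4x4, takes a point from camera to tool coordinates, whose origin is the TCP and whose axes are the tool frame's). Camera axes: x right, y up, looking along -z (the intrinsics and any distortion apply to the point x, -y, -z); pixel columns grow to the right and rows downward; lengths in m; the calibration is good to about 2 mm. A picture is of the moment at which its call begins: read the wrist's pose just before it.
- bot.hand_in(): hands the job in, once; it reports no verdict.
The state is a dict: "time_s": time; "joint_positions": joint angles; "qvel": joint speeds; "tau": joint torques, N m; "position": TCP position; "tcp_rot": TCP orientation; "force": force on the tool from outside, world axes, zero at the start; "moment": the same for the moment, N m; "opening": opening from 0.0 (shut) to 1.0 (fully open).
Only numpy, scipy, OpenCV 4.12 (cv2) and the standard library are available. Lean on these libraries where they do the work, as an engineer would, in place of code of your own. Each camera call takes 0.05 s, during which the arm holds its last target.

## Working session

There is one attempt and no reset: what is moved stays moved. The work goes in short steps, Python scripts to look and compute and a tool call to move; the robot and the scene stay as the last step left them, time stands still between calls to the robot, and variables do not carry over. Pictures are saved under pics/ and viewed, and the job is handed in when it is done.

Besides the shell and the picture viewer there is one more tool, called after "Emit:" as name(argument=value, ...) on one line, values as JSON. send_rows: Moves the arm, as the interface text tells. Its arguments: {"type":"object","properties":{"fingers":{"type":"array","items":{"type":"number"}},"dp":{"type":"array","items":{"type":"array","items":{"type":"number"}}},"turn":{"type":"array","items":{"type":"array","items":{"type":"number"}}}},"required":["fingers","dp","turn"]}

```bash
mkdir -p pics; ls
cat > h.py <<'E'
import numpy as np, cv2, pickle
from rig import bot
def grab(n,f):
    s=bot.read_state(); c=bot.capture(n); cv2.imwrite(f'pics/{f}.png',c['img']); 
    c=dict(c); c['s']=s
    if n=='wrist':
        T=np.eye(4);T[:3,:3]=np.array(s['tcp_rot']);T[:3,3]=s['position']
        M=T@np.array(c['hand_eye']); c['origin']=M[:3,3]; c['orientation']=M[:3,:3]
    pickle.dump(c,open(f'pics/{f}.pkl','wb')); return c
def load(f): return pickle.load(open(f'pics/{f}.pkl','rb'))
def ray(c,u,v):
    d=np.linalg.inv(c['mtx'])@np.array([u,v,1.]); d=np.array([d[0],-d[1],-d[2]])
    return np.array(c['origin']),np.array(c['orientation'])@d
def onz(c,u,v,z):
    o,d=ray(c,u,v); return o+d*(z-o[2])/d[2]
def pt(c,u,v):
    o,d=ray(c,u,v); return o+d*c['z_map'][int(v),int(u)]
def cloud(c):
    h,w=c['z_map'].shape; u,v=np.meshgrid(np.arange(w),np.arange(h))
    d=np.stack([u,v,np.ones_like(u)],-1)@np.linalg.inv(c['mtx']).T; d[...,1:]*=-1
    return np.array(c['origin'])+(d*c['z_map'][...,None])@np.array(c['orientation']).T
def proj(c,p):
    q=np.array(c['orientation']).T@(np.array(p)-c['origin']); q=np.array([q[0],-q[1],-q[2]]); q=c['mtx']@(q/q[2]); return q[:2]
E
python3 - <<'E'
from h import *
for n in ['side','top','wrist']:
    c=grab(n,n+'0'); print(n,c.keys(),np.round(c['origin'],3),np.round(c['orientation'],3).tolist())
print(bot.read_state())
E
```

```text
pics
side dict_keys(['img', 'z_map', 'mtx', 'origin', 'orientation', 's']) [0.362 1.198 1.199] [[-0.984, 0.099, -0.148], [-0.176, -0.652, 0.737], [-0.023, 0.751, 0.659]]
top dict_keys(['img', 'z_map', 'mtx', 'origin', 'orientation', 's']) [ 0.429 -0.019  1.47 ] [[0.027, 0.992, -0.122], [-1.0, 0.027, -0.002], [0.001, 0.122, 0.992]]
wrist dict_keys(['img', 'z_map', 'mtx', 'hand_eye', 's', 'origin', 'orientation']) [0.137 0.612 0.384] [[0.323, -0.915, -0.24], [0.946, 0.312, 0.083], [-0.001, -0.254, 0.967]]
{'time_s': 0.15, 'joint_positions': array([ 6.08778684e+01,  3.02694491e+01,  8.21397434e+01, -1.56737842e-03,
        6.76873798e+01, -1.02272288e+01]), 'qvel': array([-0.05390652, -0.23707623, -0.20597065,  0.01845224,  0.01839294,
        0.05418217]), 'tau': array([ 6.26106666e-04, -4.40432346e+01, -1.76844603e+01,  6.33018720e-02,
        5.52221434e-02, -1.27949056e-04]), 'position': array([0.20209952, 0.59083476, 0.22176604]), 'tcp_rot': array([[-7.98179951e-04, -9.46117432e-01,  3.23822740e-01],
       [-1.48474511e-03,  3.23823608e-01,  9.46116307e-01],
       [-9.99998579e-01,  2.74376836e-04, -1.66321275e-03]]), 'force': array([-0.44539985, -0.13976562, -0.18839487]), 'moment': array([ 0.02240337, -0.00680202,  0.02220248]), 'opening': 0.9982539735940636}
```

View pics/side0.png

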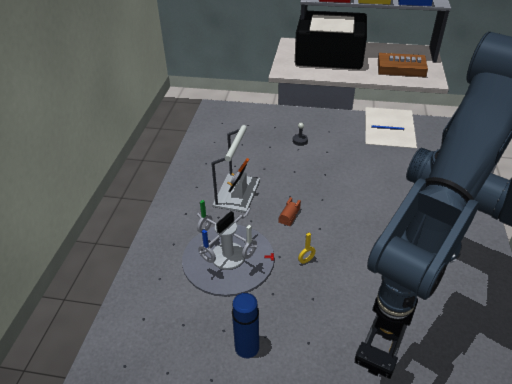

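View pics/top0.png

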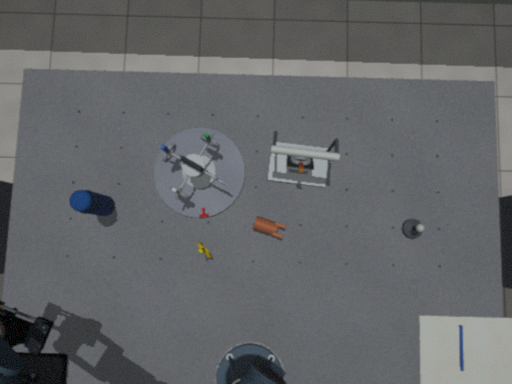

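View pics/wrist0.png

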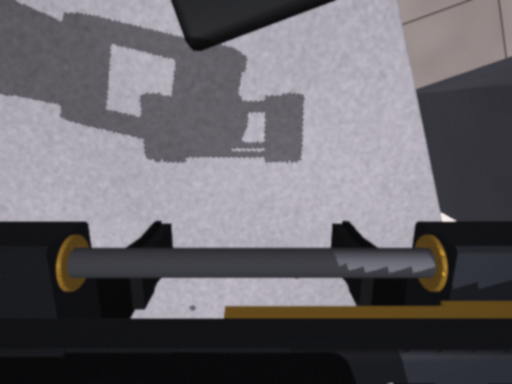

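Run:
```python
from h import *
c=load('top0'); s=load('side0')
a=cv2.resize(c['img'][110:225,140:255],None,fx=6,fy=6,interpolation=cv2.INTER_CUBIC)[:600]
a=cv2.resize(c['img'][120:220,145:250],(630,600),interpolation=cv2.INTER_CUBIC);cv2.imwrite('pics/ct.png',a)
b=cv2.resize(s['img'][195:295,175:325],(800,533),interpolation=cv2.INTER_CUBIC);cv2.imwrite('pics/cs.png',b)
b=cv2.resize(c['img'][120:200,255:355],(750,600),interpolation=cv2.INTER_CUBIC);cv2.imwrite('pics/cr.png',b)
b=cv2.resize(s['img'][115:225,195:275],(436,600),interpolation=cv2.INTER_CUBIC);cv2.imwrite('pics/csr.png',b)
```

```text
(no output)
```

View pics/ct.png

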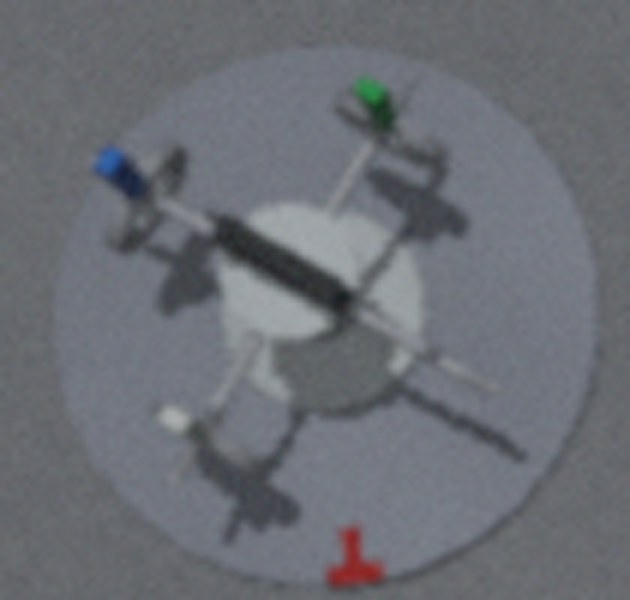

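View pics/cs.png

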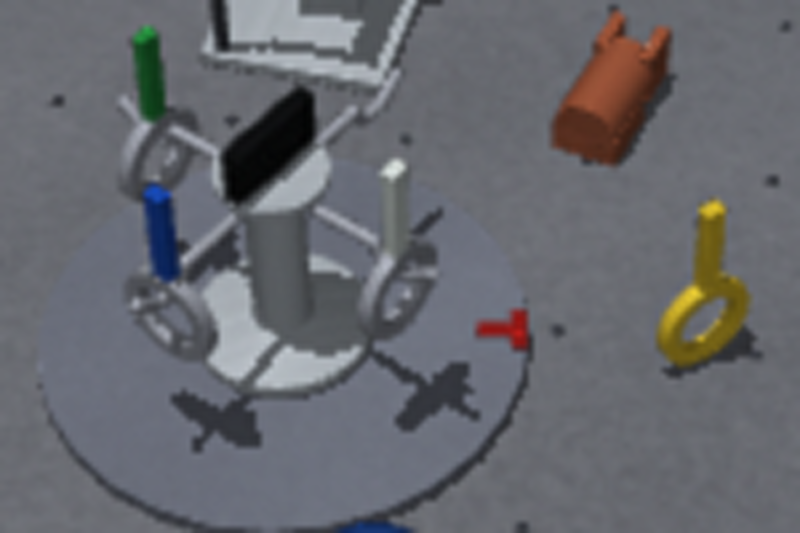

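View pics/cr.png

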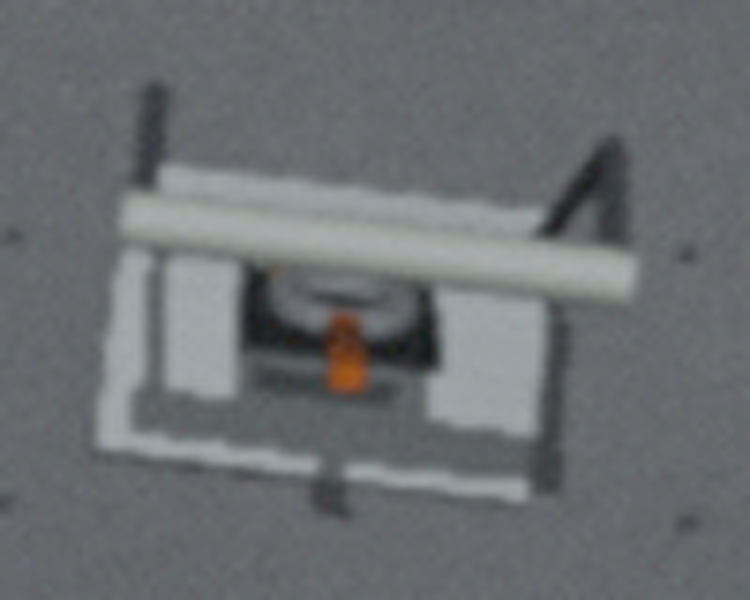

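View pics/csr.png

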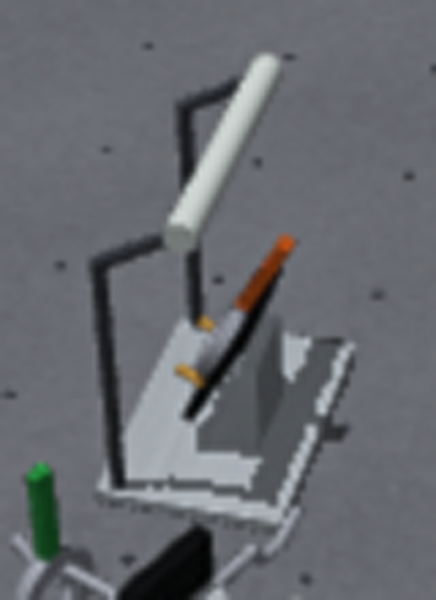

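Scene check. The empty hook is the bare one at top view (222,182), opposite blue; the red mark is at (204,212). The orange gauge is at top (300,167) and side (243,170). It could be confused with the casting (268,227), the yellow gauge (204,250) or the white gauge (174,190). The crops confirm the orange handle on the rest under the lamp bar.

Run:
```python
from h import *
c=load('top0'); s=load('side0')
for nm,k in(('top',c),('side',s)):
    P=cloud(k); hsv=cv2.cvtColor(k['img'],cv2.COLOR_BGR2HSV); H,S,V=cv2.split(hsv)
    # knob top
    def comps(m,lab,amin=4):
        n,l,st,ce=cv2.connectedComponentsWithStats(m.astype(np.uint8))
        for i in range(1,n):
            if st[i,4]>=amin:
                p=P[l==i]; ok=k['z_map'][l==i]>0
                print(nm,lab,st[i,4],np.round(ce[i],1),'med',np.round(np.median(p[ok],0),3) if ok.any() else None,'zmax',np.round(np.percentile(p[ok][:,2],95),3) if ok.any() else None)
    comps((S>150)&((H<5)|(H>174))&(V>80),'red')
    comps((S>170)&(H>=6)&(H<=16)&(V>90),'orange')
    comps((S>120)&(H>50)&(H<75),'green')
    comps((S>120)&(H>100)&(H<125)&(V>90),'blue')
    reg=(P[...,2]>0.165)&(P[...,2]<0.20)&(V<70)&(P[...,0]>.4)&(P[...,0]<.8)&(P[...,1]>0)&(P[...,1]<.35)
    comps(reg,'knob')
    m=reg
    if m.sum()>10:
        uv=np.argwhere(m)[:,::-1].astype(np.float32); print(cv2.minAreaRect(uv))
```

```text
top red 26 [203.5 214.1] med [0.502 0.164 0.013] zmax 0.018
top orange 16 [300.9 168.8] med [ 0.635 -0.136  0.167] zmax 0.173
top green 13 [206.7 135.5] med [0.72  0.14  0.202] zmax 0.206
top green 4 [  9.  317.2] med [0.224 0.584 0.344] zmax 0.345
top green 6 [  9.5 323. ] med [0.22  0.555 0.392] zmax 0.394
top blue 15 [162.8 146.7] med [0.683 0.263 0.205] zmax 0.208
top blue 321 [ 79.6 199.9] med [0.524 0.487 0.209] zmax 0.213
top blue 82 [461.  347.6] med [ 0.108 -0.657  0.012] zmax 0.017
top knob 7 [208. 138.] med [0.717 0.138 0.177] zmax 0.19
top knob 7 [165.7 149. ] med [0.683 0.261 0.172] zmax 0.189
top knob 103 [191.2 163.7] med [0.639 0.184 0.188] zmax 0.192
((190.56521606445312, 157.4368133544922), (30.956626892089844, 45.849151611328125), 75.65067291259766)
side red 5 [330.   1.] med [ 0.421 -1.356  0.291] zmax 0.296
side red 31 [270.3 256.4] med [0.504 0.168 0.014] zmax 0.016
side orange 32 [243.3 164.6] med [ 0.646 -0.128  0.147] zmax 0.17
side green 69 [202.5 208.2] med [0.722 0.149 0.179] zmax 0.205
side blue 52 [387.5 127. ] med [ 0.11  -0.656  0.009] zmax 0.014
side blue 55 [203.9 237.2] med [0.687 0.271 0.184] zmax 0.207
side blue 367 [244.1 302.8] med [0.525 0.497 0.209] zmax 0.212
side knob 20 [203.2 206.6] med [0.721 0.146 0.184] zmax 0.198
side knob 155 [225.  220.2] med [0.641 0.192 0.183] zmax 0.19
((216.5654754638672, 211.86260986328125), (31.31393051147461, 22.609336853027344), 47.290611267089844)
```

Run:
```python
from h import *
from scipy.optimize import least_squares
c=load('top0'); s=load('side0')
for nm,k in(('top',c),('side',s)):
    P=cloud(k); hsv=cv2.cvtColor(k['img'],cv2.COLOR_BGR2HSV); H,S,V=cv2.split(hsv)
    z=P[...,2]
    near=np.hypot(P[...,0]-.64,P[...,1]-.187)<.2
    # base by depth: z in .006-.02 (noise?) ; print
    bl=cv2.medianBlur(k['z_map'],5); 
    Q=cloud({**k,'z_map':bl}); 
    m=((Q[...,2]>.006)&near).astype(np.uint8)
    m=cv2.morphologyEx(m,cv2.MORPH_OPEN,np.ones((5,5)))
    cs,_=cv2.findContours(m,cv2.RETR_EXTERNAL,cv2.CHAIN_APPROX_NONE); ct=max(cs,key=cv2.contourArea)[:,0]
    E=np.array([onz(k,u,v,.012)[:2] for u,v in ct])
    r=least_squares(lambda p:np.hypot(E[:,0]-p[0],E[:,1]-p[1])-p[2],[.64,.187,.15],loss='soft_l1',f_scale=.003)
    print(nm,'base',r.x,len(E))
    ctr=r.x[:2]
    # mark
    mk=(S>150)&((H<5)|(H>174))&(V>80)&near
    uv=np.argwhere(mk)[:,::-1]; g=np.array([onz(k,u,v,.0125)[:2] for u,v in uv]); print('mark',g.mean(0),np.degrees(np.arctan2(*(g.mean(0)-ctr)[::-1])))
    kn=(V<75)&near&(np.hypot(P[...,0]-.64,P[...,1]-.187)<.07)&(z>.178)
    p=P[kn]; g=np.array([onz(k,u,v,.188)[:2] for v,u in np.argwhere(kn)])
    if nm=='top':
        R=cv2.minAreaRect((g*1000).astype(np.float32)); print('knob',R, g.mean(0),p.mean(0))
        w,vv=np.linalg.eigh(np.cov(g.T)); print('axis',np.degrees(np.arctan2(vv[1,1],vv[0,1])))
    else:
        w,vv=np.linalg.eigh(np.cov(p[:,:2].T)); print('axis pts',p.mean(0),np.degrees(np.arctan2(vv[1,1],vv[0,1])))
# handle tops at z=.206
for n,u,v in (('g',206.7,135.5),('b',162.8,146.7)): print(n,onz(c,u,v,.203))
# white top
P=cloud(c);z=P[...,2]; m=(z>.195)&(z<.215)&(np.hypot(P[...,0]-.64,P[...,1]-.187)<.13)
n,l,st,ce=cv2.connectedComponentsWithStats(m.astype(np.uint8))
for i in range(1,n): print(st[i,4],ce[i],P[l==i].mean(0),onz(c,*ce[i],.206))
```

```text
top base [0.64175836 0.18494712 0.14714457] 271
mark [0.50413875 0.16311281] -170.98476996372202
knob ((640.1155395507812, 184.23265075683594), (68.01787567138672, 12.54835319519043), 61.73820877075195) [0.64014622 0.18424148] [0.64026068 0.18435656 0.1872823 ]
axis 61.68485917712086
side base [0.64900059 0.18081893 0.15349883] 298
mark [0.50713686 0.16584657] -173.97528242249246
axis pts [0.64215341 0.18961873 0.18554983] 62.02853375159647
g [0.71988231 0.13981914 0.203     ]
b [0.68374698 0.26404938 0.203     ]
19 [206.         134.84210526] [0.72158146 0.14181276 0.20374267] [0.72106256 0.14152708 0.206     ]
22 [162.68181818 146.59090909] [0.68384578 0.26416677 0.20403979] [0.68345214 0.26373294 0.206     ]
20 [173.7 189.7] [0.56081785 0.22642702 0.20400724] [0.56061547 0.22604491 0.206     ]
```

Emit:
send_rows(fingers=[1,1,1,1,1,1,1,1,1,1], dp=[[0,0,40],[0,0,80],[28,-26,100],[56,-52,100],[84,-78,100],[112,-104,100],[140,-130,100],[168,-156,100],[196,-182,100],[224,-208,100]], turn=[[0,0,0],[0,0,0],[0,0,0.1],[0,0,0.2],[0,0,0.3],[0,0,0.4],[0,0,0.5],[0,0,0.6],[0,0,0.7],[0,0,0.8]])

```text
time_s: 0.98
position: [0.4269, 0.3813, 0.3216]
tcp_rot: [[-0.0, -0.889, -0.458], [-0.002, -0.458, 0.889], [-1.0, 0.001, -0.002]]
force: [-0.5, 0.1, -0.2]
opening: 1.0
```

Emit:
send_rows(fingers=[1,1,1,1,1,1,1,1,1,1], dp=[[28,-26,0],[55,-51,0],[82,-76,0],[109,-101,0],[136,-126,0],[163,-151,0],[188,-174,0],[205,-190,0],[213,-197,0],[213,-197,0]], turn=[[0,0,0.08],[0,0,0.16],[0,0,0.24],[0,0,0.32],[0,0,0.4],[0,0,0.48],[0,0,0.56],[0,0,0.606],[0,0,0.606],[0,0,0.606]])

```text
time_s: 1.82
position: [0.6413, 0.1823, 0.3206]
tcp_rot: [[0.0, -0.474, -0.88], [-0.002, -0.88, 0.474], [-1.0, 0.002, -0.001]]
force: [-0.2, 0.5, 0.4]
opening: 0.994
```

Run:
```python
from h import *
c=grab('wrist','w1'); print(c['s']['position'],c['s']['tcp_rot'].round(3),c['s']['joint_positions'].round(1))
```

```text
[0.64130364 0.1822669  0.32059603] [[ 0.    -0.474 -0.88 ]
 [-0.002 -0.88   0.474]
 [-1.     0.002 -0.001]] [ 6.300e+00  2.880e+01  6.850e+01 -1.000e-01  8.260e+01 -1.453e+02]
```

View pics/w1.png

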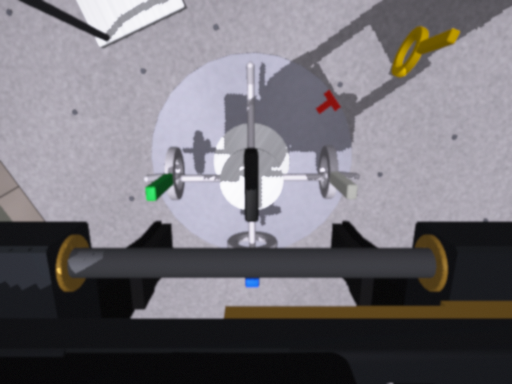

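```bash
cat > meas.py <<'E'
from h import *
import sys
k=load(sys.argv[1]); hsv=cv2.cvtColor(k['img'],cv2.COLOR_BGR2HSV); H,S,V=cv2.split(hsv); P=cloud(k)
near=np.hypot(P[...,0]-.6405,P[...,1]-.184)<.17
mk=(S>120)&((H<6)|(H>172))&(V>60)&near
g=np.array([onz(k,u,v,.0125)[:2] for v,u in np.argwhere(mk)]); print('mark',len(g),g.mean(0))
w,vv=np.linalg.eigh(np.cov(g.T)); print('mark axes',np.sqrt(w)*1e3,[np.degrees(np.arctan2(*vv[::-1,i])) for i in (0,1)])
kn=(V<60)&(P[...,2]>.175)&(P[...,2]<.2)&(np.hypot(P[...,0]-.6405,P[...,1]-.184)<.05)
g2=np.array([onz(k,u,v,.188)[:2] for v,u in np.argwhere(kn)],dtype=np.float32); R=cv2.minAreaRect(g2*1000); print('knob',len(g2),g2.mean(0),R)
w,vv=np.linalg.eigh(np.cov(g2.T)); print('knob ax',np.degrees(np.arctan2(*vv[::-1,1])))
a=np.array(R[0])/1000
for q in (a,g2.mean(0),np.array([.6405,.184])): print('mark dir',np.degrees(np.arctan2(*(g.mean(0)-q)[::-1])),np.hypot(*(g.mean(0)-q)))
# base rim circle by ray: points z .006-.016
E
python3 meas.py w1
python3 - <<'E'
from h import *
k=load('w1'); print(onz(k,250.5,65,.137)); print(k['mtx'])
print(proj(k,[.6405,.184,.188]))
E
```

```text
mark 252 [0.50840199 0.16347187]
mark axes [6.84038322 8.28363538] [np.float64(-80.52259587410512), np.float64(-170.52259587410515)]
knob 827 [0.6417079  0.18062659] ((643.1033325195312, 182.20045471191406), (68.56431579589844, 11.69772720336914), 61.984371185302734)
knob ax 62.59023246693824
mark dir -172.08446614712955 0.13599709856790307
mark dir -172.66709021524338 0.13440516527397608
mark dir -171.1668475912432 0.13368353532925722
[0.58934886 0.08120732 0.137     ]
[[317.74563755   0.         251.36584087]
 [  0.         317.74563755 192.74793531]
 [  0.           0.           1.        ]]
[254.16307064 186.35798983]
```

Emit:
send_rows(fingers=[0.6,0.6,0.6,0.6,0.6,0.6,0.6,0.6,0.6,0.6], dp=[[0,0,-20],[0,0,-40],[0,0,-60],[0,0,-80],[0,0,-100],[0,0,-120],[0,0,-138],[0,0,-150],[0,0,-157],[0,0,-157]], turn=[[0,0,0],[0,0,0],[0,0,0],[0,0,0],[0,0,0],[0,0,0],[0,0,0],[0,0,0],[0,0,0],[0,0,0]])

```text
time_s: 2.7
position: [0.638, 0.185, 0.1624]
tcp_rot: [[-0.004, -0.472, -0.882], [-0.001, -0.882, 0.472], [-1.0, 0.003, 0.003]]
force: [-0.7, 0.0, -0.3]
opening: 0.601
```

Emit:
send_rows(fingers=[0.4,0.3,0.2,0.1,0.1,0.1,0.1,0.1,0.1], dp=[[0,0,0],[0,0,0],[0,0,0],[0,0,0],[0,0,0],[0,0,0],[0,0,0],[0,0,0],[0,0,0]], turn=[[0,0,0],[0,0,0],[0,0,0],[0,0,0],[0,0,0],[0,0,0],[0,0,0],[0,0,0],[0,0,0]])

```text
time_s: 3.45
position: [0.6423, 0.1828, 0.163]
tcp_rot: [[0.005, -0.472, -0.882], [-0.004, -0.882, 0.472], [-1.0, 0.001, -0.006]]
force: [7.3, -5.0, -3.8]
opening: 0.157
```

Emit:
send_rows(fingers=[0.1,0.1,0.1,0.1,0.1,0.1,0.1,0.1,0.1,0.1], dp=[[0,0,0],[0,0,0],[0,0,0],[0,0,0],[0,0,0],[0,0,0],[0,0,0],[0,0,0],[0,0,0],[0,0,0]], turn=[[0,0,-0.01],[0,0,-0.03],[0,0,-0.06],[0,0,-0.1],[0,0,-0.14],[0,0,-0.18],[0,0,-0.22],[0,0,-0.26],[0,0,-0.3],[0,0,-0.34]])

```text
time_s: 4.28
position: [0.6417, 0.1833, 0.163]
tcp_rot: [[0.002, -0.741, -0.672], [-0.005, -0.672, 0.74], [-1.0, 0.002, -0.005]]
force: [-1.6, 0.7, 0.6]
opening: 0.158
```

Emit:
send_rows(fingers=[0.1,0.1,0.1,0.1,0.1,0.1,0.1,0.1,0.1,0.1], dp=[[0,0,0],[0,0,0],[0,0,0],[0,0,0],[0,0,0],[0,0,0],[0,0,0],[0,0,0],[0,0,0],[0,0,0]], turn=[[0,0,-0.04],[0,0,-0.08],[0,0,-0.12],[0,0,-0.16],[0,0,-0.2],[0,0,-0.24],[0,0,-0.28],[0,0,-0.32],[0,0,-0.36],[0,0,-0.4]])

```text
time_s: 5.12
position: [0.6411, 0.1842, 0.163]
tcp_rot: [[-0.001, -0.945, -0.328], [-0.004, -0.328, 0.945], [-1.0, 0.002, -0.004]]
force: [0.5, 1.9, 0.3]
opening: 0.161
```

Emit:
send_rows(fingers=[0.1,0.1,0.1,0.1,0.1,0.1,0.1,0.1], dp=[[0,0,0],[0,0,0],[0,0,0],[0,0,0],[0,0,0],[0,0,0],[0,0,0],[0,0,0]], turn=[[0,0,-0.04],[0,0,-0.08],[0,0,-0.12],[0,0,-0.15],[0,0,-0.17],[0,0,-0.18],[0,0,-0.18],[0,0,-0.18]])

```text
time_s: 5.78
position: [0.641, 0.1846, 0.163]
tcp_rot: [[-0.001, -0.988, -0.154], [-0.003, -0.154, 0.988], [-1.0, 0.002, -0.003]]
force: [-0.4, 2.1, 0.6]
opening: 0.158
```

Run:
```python
from h import *
c=grab('wrist','w2'); R=c['s']['tcp_rot']; print(c['s']['position'],np.degrees(np.arctan2(R[1,2],R[0,2])))
c=grab('top','top2');
b=cv2.resize(c['img'][120:220,145:250],(630,600),interpolation=cv2.INTER_CUBIC);cv2.imwrite('pics/ct2.png',b)
```

```text
[0.64095774 0.18463948 0.16300148] 98.85185292350353
```

View pics/w2.png

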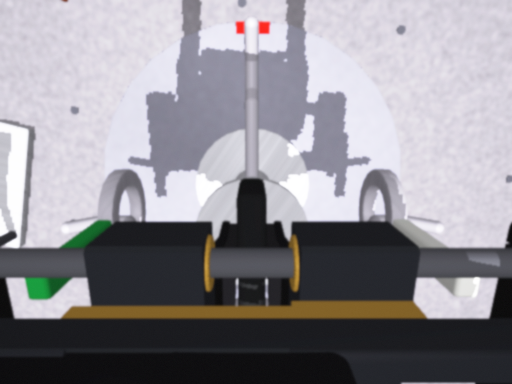

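Run:
```python
from h import *
k=load('w2'); H,S,V=cv2.split(cv2.cvtColor(k['img'],cv2.COLOR_BGR2HSV))
m=(S>120)&((H<6)|(H>172))&(V>60); m[60:]=0; m[:,:150]=0
ys,xs=np.nonzero(m); print(xs.min(),xs.max(),ys.min(),ys.max())
for x in (xs.min(),xs.max()): print(onz(k,x,28,.0125))
a=(onz(k,xs.min()-.5,28,.0125)+onz(k,xs.max()+.5,28,.0125))/2
print('mid',a)
g=cv2.cvtColor(k['img'],cv2.COLOR_BGR2GRAY)
for r in (28,45,60,80,100,120,140): print(r,g[r,238:266].tolist())
c=np.array([.641,.1842]); d=a[:2]-c; print(np.degrees(np.arctan2(d[1],d[0]))%360, np.hypot(*d))
```

```text
236 269 22 33
[0.50555461 0.1481121  0.0125    ]
[0.50100653 0.17731939 0.0125    ]
mid [0.50328059 0.16271564 0.0125    ]
28 [105, 102, 102, 103, 109, 132, 163, 190, 215, 230, 237, 241, 243, 243, 241, 239, 236, 230, 217, 196, 172, 135, 108, 102, 103, 103, 103, 103]
45 [238, 237, 237, 237, 236, 231, 213, 200, 211, 227, 236, 240, 242, 242, 241, 238, 236, 230, 216, 199, 203, 228, 236, 237, 237, 238, 238, 237]
60 [148, 148, 148, 148, 148, 146, 140, 133, 136, 146, 153, 158, 160, 160, 157, 155, 153, 147, 141, 135, 134, 142, 145, 147, 147, 146, 145, 146]
80 [150, 149, 149, 148, 148, 147, 143, 141, 149, 161, 173, 181, 189, 192, 188, 181, 174, 165, 155, 143, 139, 141, 146, 146, 147, 147, 146, 147]
100 [145, 146, 146, 148, 148, 147, 141, 138, 147, 162, 173, 180, 183, 184, 181, 177, 173, 165, 153, 140, 136, 143, 148, 150, 149, 149, 149, 149]
120 [144, 143, 144, 144, 145, 143, 140, 142, 150, 163, 174, 182, 187, 188, 186, 180, 175, 167, 157, 145, 138, 141, 145, 146, 146, 146, 146, 147]
140 [215, 217, 216, 216, 215, 211, 195, 166, 154, 163, 173, 181, 186, 187, 183, 180, 175, 167, 158, 156, 175, 202, 211, 211, 211, 213, 215, 217]
188.8667310666995 0.13938513040710201
```

Emit:
send_rows(fingers=[0.2,0.3,0.4,0.5,0.5,0.5,0.5,0.5,0.5,0.5], dp=[[0,0,0],[0,0,0],[0,0,0],[0,0,0],[0,0,10],[0,0,30],[0,0,60],[0,0,90],[0,0,120],[0,0,150]], turn=[[0,0,0],[0,0,0],[0,0,0],[0,0,0],[0,0,0],[0,0,0],[0,0,0],[0,0,0],[0,0,0],[0,0,0]])

```text
time_s: 6.72
position: [0.6408, 0.1844, 0.3154]
tcp_rot: [[-0.001, -0.988, -0.154], [-0.003, -0.154, 0.988], [-1.0, 0.001, -0.003]]
force: [0.1, -0.7, -0.1]
opening: 0.499
```

```bash
python3 - <<'E'
from h import *
c=grab('wrist','w3'); R=c['s']['tcp_rot']; print(c['s']['position'],np.degrees(np.arctan2(R[1,2],R[0,2])))
E
python3 meas.py w3
```

```text
[0.64077318 0.18442156 0.31538497] 98.84497269160111
mark 175 [0.5028061  0.16258822]
mark axes [2.92574184 8.41091318] [np.float64(-171.46063139248804), np.float64(98.539368607512)]
knob 454 [0.62965846 0.18187459] ((641.49609375, 183.74432373046875), (67.32740783691406, 11.49181842803955), 8.897995948791504)
knob ax -169.40923964222532
mark dir -171.3268248427084 0.14029431145755675
mark dir -171.35507435451984 0.12831010963198575
mark dir -171.16113965471598 0.13934874654704246
```

View pics/w3.png

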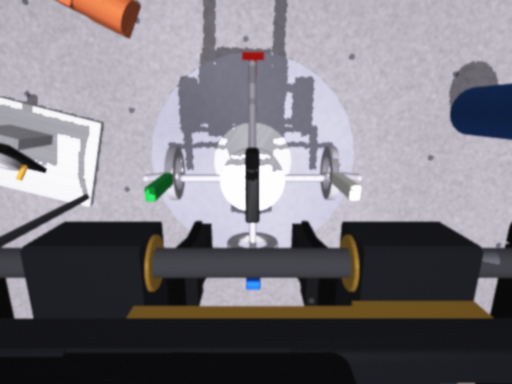

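Run:
```python
from h import *
c=load('top0'); s=load('side0')
for k,nm in ((c,'top'),(s,'side')):
    P=cloud(k); z=P[...,2]
    m=(z>.215)&(z<.26)&(P[...,0]>.55)&(P[...,0]<.8)&(P[...,1]<-.02)&(P[...,1]>-.26)
    p=P[m]; g=p[:,:2]; mu=g.mean(0); w,v=np.linalg.eigh(np.cov(g.T)); print(nm,'bar',len(p),p.mean(0),np.degrees(np.arctan2(v[1,1],v[0,1])), np.ptp((g-mu)@v[:,1]))
    H,S,V=cv2.split(cv2.cvtColor(k['img'],cv2.COLOR_BGR2HSV))
    m=(S>140)&(H>=4)&(H<=18)&(V>60)&(P[...,0]>.55)&(P[...,0]<.75)&(P[...,1]<-.09)&(P[...,1]>-.18)&(z>.1)
    ys,xs=np.nonzero(m); print('handle',len(xs)); p=P[m]; mu=p.mean(0); w,v=np.linalg.eigh(np.cov(p.T)); print(mu,v[:,2],np.sqrt(w)*1e3); print(np.percentile(p,[2,98],axis=0))
    print(xs.min(),xs.max(),ys.min(),ys.max())
```

```text
top bar 599 [ 0.67203403 -0.13812685  0.24046538] 84.09457459376308 0.190159171927326
handle 32
[ 0.64034962 -0.1357294   0.15828804] [-0.46184099  0.09736301  0.88160272] [ 3.11503915  4.43828728 17.86723522]
[[ 0.62939524 -0.14381085  0.11609199]
 [ 0.66067386 -0.12959167  0.17316696]]
299 303 163 171
side bar 280 [ 0.67448868 -0.12385569  0.238155  ] 83.98884814236331 0.1969511927959774
handle 42
[ 0.64702912 -0.12864578  0.14539967] [-0.47418859  0.03802759  0.87960166] [ 2.7376388   3.3909039  20.85981274]
[[ 0.63095415 -0.1365694   0.11299496]
 [ 0.66447989 -0.12269501  0.17241614]]
239 248 158 171
```

```bash
cat > tgt.py <<'E'
from h import *
from scipy.spatial.transform import Rotation as Ro
def target(pos,x,z,lab=''):
    s=bot.read_state(); x=np.array(x)/np.linalg.norm(x); z=np.array(z)-np.dot(z,x)*x; z/=np.linalg.norm(z)
    R=np.stack([x,np.cross(z,x),z],1); rv=Ro.from_matrix(R@np.array(s['tcp_rot']).T).as_rotvec()
    print(lab,'dp',np.round((np.array(pos)-s['position'])*1000,1),'turn',rv.round(4),np.degrees(np.linalg.norm(rv)).round(1))
E
python3 - <<'E'
from tgt import *
B=np.array([.679,-.140,.085]); u=np.array([-.482,.0507,.875])
target(B+u*.2,-u,[.1045,.9945,0])
E
```

```text
dp [ -61.6 -314.8  -63.1] turn [ 0.0159 -0.4948 -0.253 ] 31.9
```

Emit:
send_rows(fingers=[0.5,0.5,0.5,0.5,0.5,0.5,0.5,0.5,0.5,0.5], dp=[[-6,-32,0],[-12,-66,0],[-18,-100,0],[-24,-134,0],[-30,-168,0],[-38,-202,0],[-46,-236,-10],[-54,-270,-30],[-60,-300,-50],[-62,-315,-63]], turn=[[0,0,0],[0,0,0],[0.002,-0.06,-0.03],[0.004,-0.12,-0.06],[0.006,-0.19,-0.1],[0.008,-0.26,-0.13],[0.01,-0.33,-0.17],[0.013,-0.4,-0.2],[0.016,-0.47,-0.24],[0.016,-0.495,-0.253]])

```text
time_s: 7.6
position: [0.5788, -0.1323, 0.2588]
tcp_rot: [[0.481, -0.87, 0.109], [-0.053, 0.096, 0.994], [-0.875, -0.484, -0.0]]
force: [0.3, 1.4, 0.2]
opening: 0.504
```

Emit:
send_rows(fingers=[0.6,0.6], dp=[[0,0,0],[0,0,0]], turn=[[0,0,0],[0,0,0]])

```text
time_s: 7.77
position: [0.5777, -0.133, 0.2584]
tcp_rot: [[0.479, -0.871, 0.112], [-0.053, 0.098, 0.994], [-0.876, -0.482, 0.001]]
force: [-0.0, -0.2, -0.1]
opening: 0.563
```

Run:
```python
from tgt import *
c=grab('wrist','w4'); print(c['s']['position'],c['s']['tcp_rot'].round(3),c['s']['joint_positions'].round(1))
B=np.array([.679,-.140,.085]); u=np.array([-.482,.0507,.875])
target(B+u*.2,-u,[.1045,.9945,0])
print(proj(c,B),proj(c,B+u*.097))
```

```text
[ 0.577677   -0.1329955   0.25836684] [[ 0.479 -0.871  0.112]
 [-0.053  0.098  0.994]
 [-0.876 -0.482  0.001]] [ -29.5   16.7  106.8   21.4   31.5 -129. ]
 dp [3.5 2.7 0.4] turn [0.0001 0.     0.0054] 0.3
[255.58750493 174.99992919] [256.81019024 197.07769905]
```

View pics/w4.png

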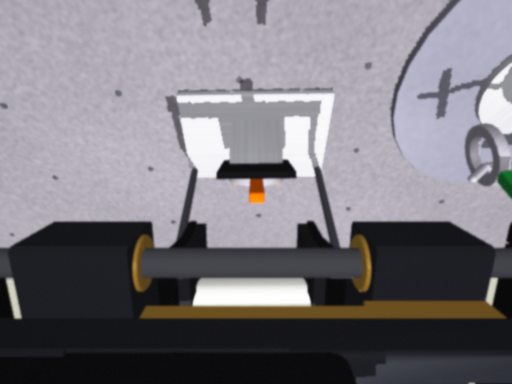

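Emit:
send_rows(fingers=[0.6,0.6,0.6,0.6,0.6,0.6,0.6,0.6,0.6,0.6], dp=[[3.5,2.7,0],[13,1.7,-17],[23,0.7,-35],[33,-0.4,-53],[43,-1.4,-71],[53,-2.4,-89],[61,-3.2,-104],[67,-3.8,-115],[71.5,-4.4,-123],[71.5,-4.4,-123]], turn=[[0,0,0],[0,0,0],[0,0,0],[0,0,0],[0,0,0],[0,0,0],[0,0,0],[0,0,0],[0,0,0],[0,0,0]])

```text
time_s: 8.65
position: [0.6518, -0.1359, 0.1358]
tcp_rot: [[0.481, -0.87, 0.108], [-0.052, 0.094, 0.994], [-0.875, -0.484, 0.0]]
force: [-0.1, -0.6, -0.5]
opening: 0.6
```

Run:
```python
from tgt import *
c=grab('wrist','w5'); print(c['s']['position'],c['s']['force'].round(1))
B=np.array([.679,-.140,.085]); u=np.array([-.482,.0507,.875])
target(B+u*.059,-u,[.1045,.9945,0])
k=grab('side','s5');cv2.imwrite('pics/s5c.png',cv2.resize(k['img'][90:230,180:320],(600,600)))
```

```text
[ 0.65184381 -0.13593063  0.13579205] [-0.1 -0.6 -0.5]
 dp [-0.9 -0.8  0. ] turn [-0.      0.0002  0.0038] 0.2
```

View pics/w5.png

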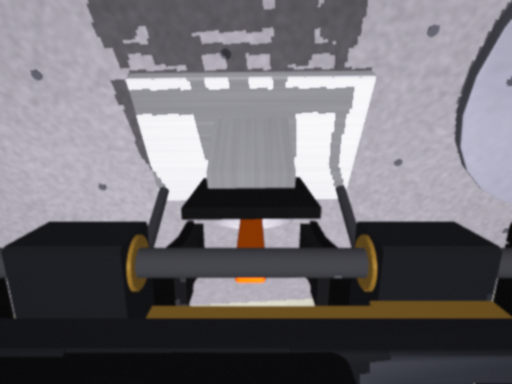

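View pics/s5c.png

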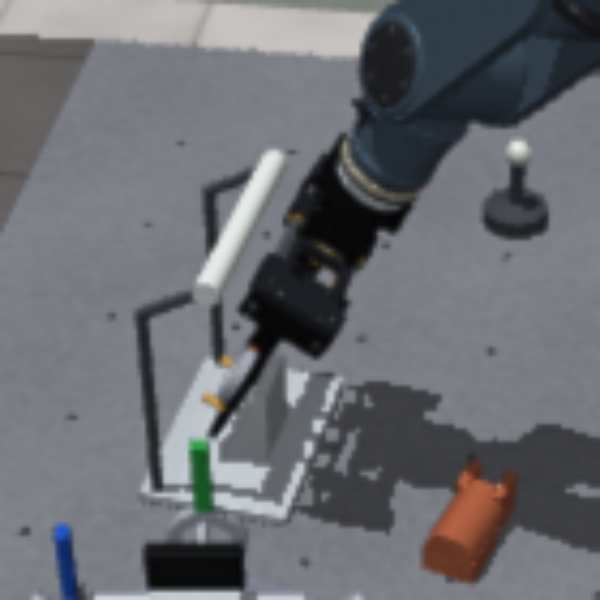

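Emit:
send_rows(fingers=[0.4,0.3,0.2,0.1,0.05,0.05,0.05,0.05,0.05,0.05], dp=[[0,0,0],[0,0,0],[0,0,0],[0,0,0],[0,0,0],[0,0,0],[0,0,0],[0,0,0],[0,0,0],[0,0,0]], turn=[[0,0,0],[0,0,0],[0,0,0],[0,0,0],[0,0,0],[0,0,0],[0,0,0],[0,0,0],[0,0,0],[0,0,0]])

```text
time_s: 9.58
position: [0.6512, -0.1363, 0.1373]
tcp_rot: [[0.482, -0.869, 0.109], [-0.053, 0.095, 0.994], [-0.874, -0.485, -0.0]]
force: [-1.0, 0.4, 1.5]
opening: 0.157
```

Emit:
send_rows(fingers=[0.05,0.05,0.05,0.05,0.05,0.05,0.05,0.05,0.05,0.05], dp=[[-2.4,0.3,4.4],[-7.2,0.8,13],[-14.5,1.5,26.3],[-24,2.5,44],[-34,3.5,61],[-43,4.6,79],[-53,5.6,96],[-63,6.6,114],[-72,7.6,131],[-82,8.6,149]], turn=[[0,0,0],[0,0,0],[0,0,0],[0,0,0],[0,0,0],[0,0,0],[0,0,0],[0,0,0],[0,0,0],[0,0,0]])

```text
time_s: 10.42
position: [0.5671, -0.1271, 0.2866]
tcp_rot: [[0.48, -0.871, 0.108], [-0.052, 0.095, 0.994], [-0.876, -0.483, 0.0]]
force: [1.0, 0.9, -1.7]
opening: 0.153
```

Run:
```python
from tgt import *
c=grab('wrist','w6'); print(c['s']['position'],c['s']['force'].round(1),c['s']['opening'])
```

```text
[ 0.56710279 -0.12708164  0.28657042] [ 1.   0.9 -1.7] 0.15253038851506848
```

View pics/w6.png

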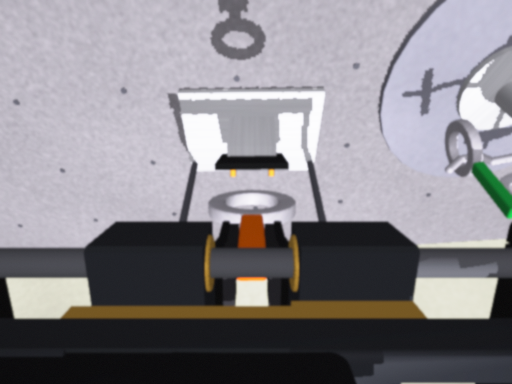

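Run:
```python
from tgt import *
k=load('w6'); P=cloud(k); R=k['s']['tcp_rot']; T=(P-k['s']['position'])@R
m=(T[...,0]>.02)&(T[...,0]<.12)&(np.abs(T[...,2])<.045)&(np.abs(T[...,1])<.03)&(k['z_map']>0)
H,S,V=cv2.split(cv2.cvtColor(k['img'],cv2.COLOR_BGR2HSV)); 
m2=m&(S<60)
p=T[m2]; print(len(p),np.percentile(p,[1,5,50,95,99],axis=0).round(4))
ys,xs=np.nonzero(m2); print(xs.min(),xs.max(),ys.min(),ys.max())
# handle
h=(S>150)&(H<20)&(np.abs(T[...,1])<.03)&(np.abs(T[...,2])<.03); q=T[h]; print(len(q),np.percentile(q,[2,50,98],axis=0).round(4))
# bottom profile of ring per z
for zc in np.arange(-.03,.031,.01):
    w=p[np.abs(p[:,2]-zc)<.003]; print(zc.round(3),len(w),w[:,0].max().round(4) if len(w) else '',w[:,0].min().round(4) if len(w) else '', np.median(w[:,1]).round(4))
```

```text
2223 [[ 0.0296 -0.0038 -0.0303]
 [ 0.0305 -0.0026 -0.0269]
 [ 0.0484  0.0039 -0.0003]
 [ 0.0814  0.0055  0.0259]
 [ 0.0875  0.0057  0.0291]]
208 295 190 226
4259 [[-0.1002  0.0038 -0.0282]
 [-0.0967  0.0233  0.0013]
 [ 0.0193  0.0256  0.0288]]
-0.03 108 0.0752 0.0435 0.0045
-0.02 266 0.0858 0.0326 0.0043
-0.01 250 0.0889 0.0262 0.0029
0.0 159 0.0882 0.0295 0.0042
0.01 264 0.0885 0.0289 0.0029
0.02 263 0.0856 0.0333 0.0048
0.03 78 0.072 0.0452 0.0045
```

Run:
```python
from tgt import *
c=load('top0'); print('yellow',pt(c,204,250),pt(c,201,245))
C=np.array([.641,.1845,0]); d=np.array([-.988,-.1535,0]); z=[-.1535,.988,0]; x=[0,0,-1]
p=C+d*.14; p[2]=.29
target(p,x,z,'above pre'); p[2]=.1897; target(p,x,z,'pre')
```

```text
yellow [0.39119298 0.14877441 0.07930127] [0.40568633 0.16148892 0.05658363]
above pre dp [-64.7 290.3  -0.3] turn [-0.0096  0.5107  0.2564] 32.7
pre dp [ -64.7  290.3 -100.6] turn [-0.0096  0.5107  0.2564] 32.7
```

Emit:
send_rows(fingers=[0.05,0.05,0.05,0.05,0.05,0.05,0.05,0.05,0.05,0.05], dp=[[-12,5,5],[-26,25,15],[-40,50,20],[-52,80,20],[-60,115,20],[-65,150,20],[-65,185,20],[-65,220,20],[-65,250,20],[-65,275,20]], turn=[[0,0.02,0.01],[-0.001,0.07,0.035],[-0.003,0.14,0.07],[-0.004,0.21,0.105],[-0.005,0.28,0.14],[-0.006,0.35,0.175],[-0.008,0.42,0.21],[-0.009,0.48,0.24],[-0.01,0.511,0.256],[-0.01,0.511,0.256]])

```text
time_s: 11.3
position: [0.503, 0.1498, 0.3098]
tcp_rot: [[-0.001, -0.988, -0.155], [-0.0, -0.155, 0.988], [-1.0, 0.001, -0.0]]
force: [0.6, -0.5, -1.5]
opening: 0.162
```

Emit:
send_rows(fingers=[0.05,0.05,0.05,0.05], dp=[[0,10,0],[0,15,0],[0,15,0],[0,15,0]], turn=[[0,0,0],[0,0,0],[0,0,0],[0,0,0]])

```text
time_s: 11.63
position: [0.5025, 0.1638, 0.3095]
tcp_rot: [[-0.002, -0.988, -0.154], [-0.002, -0.154, 0.988], [-1.0, 0.002, -0.001]]
force: [-0.9, -0.4, -1.2]
opening: 0.157
```

```bash
cat >> tgt.py <<'E'
C=np.array([.641,.1845,0]); d=np.array([-.988,-.1535,0]); zz=[-.1535,.988,0]; dn=[0,0,-1]
def P(r,zb): p=C+d*r; p[2]=zb+.0587; return p
E
python3 - <<'E'
from tgt import *
c=grab('wrist','w7'); print(c['s']['position'],c['s']['force'].round(1),c['s']['joint_positions'].round(1))
target(P(.14,.131),dn,zz)
E
```

```text
[0.50252423 0.16378135 0.30951955] [-0.9 -0.4 -1.2] [  6.   17.3  89.3  -0.1  73.6 -92.9]
 dp [  -0.    -0.5 -119.9] turn [ 0.0015 -0.0015  0.0002] 0.1
```

View pics/w7.png

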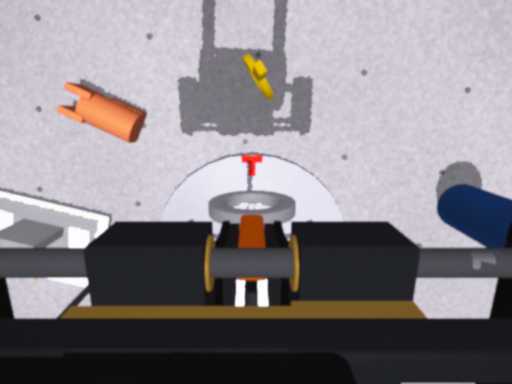

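Emit:
send_rows(fingers=[0.05,0.05,0.05,0.05,0.05,0.05,0.05,0.05,0.05,0.05], dp=[[0,0,-10],[0,0,-28],[0,0,-46],[0,0,-64],[0,0,-82],[0,0,-98],[0,0,-110],[0,-0.5,-118],[0,-0.5,-120],[0,-0.5,-120]], turn=[[0,0,0],[0,0,0],[0,0,0],[0,0,0],[0,0,0],[0,0,0],[0,0,0],[0,0,0],[0,0,0],[0,0,0]])

```text
time_s: 12.52
position: [0.5025, 0.1622, 0.189]
tcp_rot: [[-0.003, -0.988, -0.152], [-0.002, -0.152, 0.988], [-1.0, 0.003, -0.001]]
force: [-0.6, 0.6, -2.5]
opening: 0.159
```

Run:
```python
from tgt import *
c=grab('wrist','w8'); print(c['s']['position'],c['s']['force'].round(1))
target(P(.14,.131),dn,zz);target(P(.091,.131),dn,zz)
k=grab('side','s8');cv2.imwrite('pics/s8c.png',cv2.resize(k['img'][190:290,180:310],(780,600),interpolation=cv2.INTER_CUBIC))
```

```text
[0.50247662 0.1622103  0.18904202] [-0.6  0.6 -2.5]
 dp [-0.3  0.6 -0.1] turn [ 0.0016 -0.0012  0.0012] 0.1
 dp [48.1  8.1 -0.1] turn [ 0.0016 -0.0012  0.0012] 0.1
```

View pics/w8.png

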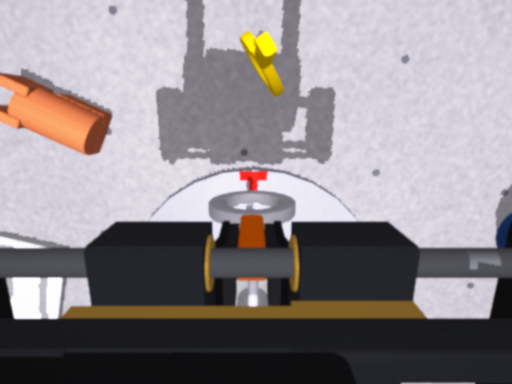

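View pics/s8c.png

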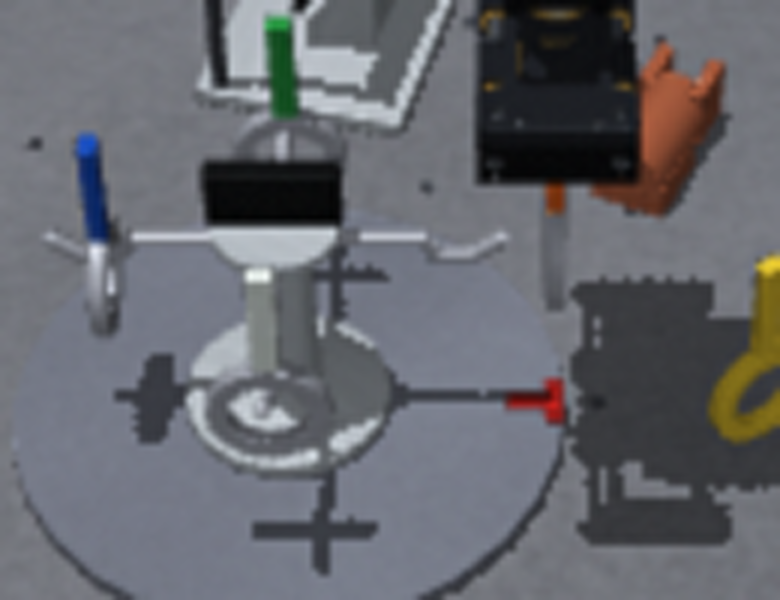

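Emit:
send_rows(fingers=[0.05,0.05,0.05,0.05,0.05,0.05,0.05,0.05,0.05,0.05], dp=[[4,1,0],[10,2,0],[16,3,0],[22,4,0],[28,5,0],[34,6,0],[40,7,0],[45,7.7,0],[48,8.1,0],[48,8.1,0]], turn=[[0,0,0],[0,0,0],[0,0,0],[0,0,0],[0,0,0],[0,0,0],[0,0,0],[0,0,0],[0,0,0],[0,0,0]])

```text
time_s: 13.45
position: [0.5522, 0.1708, 0.1901]
tcp_rot: [[0.001, -0.988, -0.153], [-0.001, -0.153, 0.988], [-1.0, -0.0, -0.001]]
force: [-0.8, -0.3, -1.6]
opening: 0.159
```

Run:
```python
from tgt import *
c=grab('wrist','w9'); print(c['s']['position'],c['s']['force'].round(1))
target(P(.091,.110),dn,zz)
k=grab('side','s9');cv2.imwrite('pics/s9c.png',cv2.resize(k['img'][190:290,180:310],(780,600),interpolation=cv2.INTER_CUBIC))
```

```text
[0.55223119 0.17082253 0.19012032] [-0.8 -0.3 -1.6]
 dp [ -0.5  -0.2 -21.3] turn [ 0.0015 -0.0003  0.0008] 0.1
```

View pics/s9c.png

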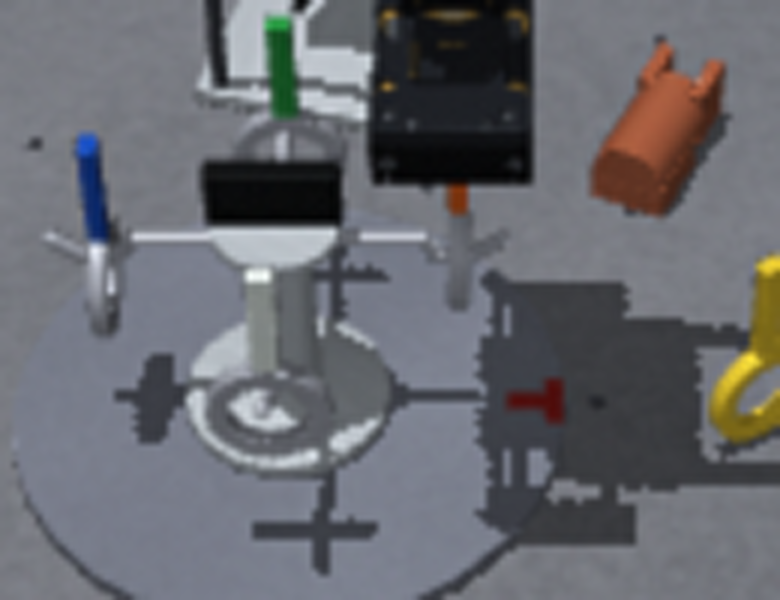

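View pics/w9.png

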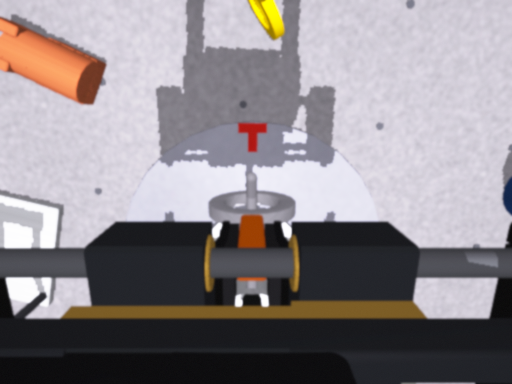

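Emit:
send_rows(fingers=[0.05,0.05,0.05,0.05,0.05,0.05,0.05,0.05], dp=[[0,0,-3],[0,0,-6],[0,0,-9],[0,0,-12],[0,0,-15],[0,0,-18],[0,0,-19],[0,0,-19]], turn=[[0,0,0],[0,0,0],[0,0,0],[0,0,0],[0,0,0],[0,0,0],[0,0,0],[0,0,0]])

```text
time_s: 14.22
position: [0.5508, 0.1707, 0.1706]
tcp_rot: [[-0.002, -0.988, -0.153], [-0.002, -0.153, 0.988], [-1.0, 0.002, -0.001]]
force: [0.1, 0.5, -2.2]
opening: 0.159
```

Emit:
send_rows(fingers=[0.05,0.05,0.05], dp=[[0,0,-1],[0,0,-2],[0,0,-2]], turn=[[0,0,0],[0,0,0],[0,0,0]])

```text
time_s: 14.47
position: [0.5511, 0.1708, 0.1692]
tcp_rot: [[-0.001, -0.988, -0.153], [-0.002, -0.153, 0.988], [-1.0, 0.001, -0.001]]
force: [-0.6, 0.1, 1.6]
opening: 0.156
```

Emit:
send_rows(fingers=[0.17,0.19,0.22,0.26,0.3,0.35,0.4,0.45,0.45,0.45], dp=[[0,0,0],[0,0,0],[0,0,0],[0,0,0],[0,0,0],[0,0,0],[0,0,0],[0,0,0],[0,0,0],[0,0,0]], turn=[[0,0,0],[0,0,0],[0,0,0],[0,0,0],[0,0,0],[0,0,0],[0,0,0],[0,0,0],[0,0,0],[0,0,0]])

```text
time_s: 15.3
position: [0.5511, 0.1708, 0.1692]
tcp_rot: [[-0.001, -0.988, -0.153], [-0.002, -0.153, 0.988], [-1.0, 0.001, -0.001]]
force: [0.5, 0.5, 0.3]
opening: 0.443
```

Run:
```python
from tgt import *
c=grab('wrist','w10'); print(c['s']['position'],c['s']['force'].round(1))
k=grab('side','s10');cv2.imwrite('pics/s10c.png',cv2.resize(k['img'][190:290,180:310],(780,600),interpolation=cv2.INTER_CUBIC))
```

```text
[0.5511269  0.1707569  0.16918063] [0.5 0.5 0.3]
```

View pics/w10.png

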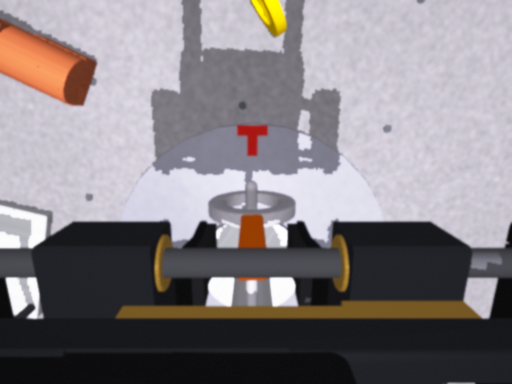

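View pics/s10c.png

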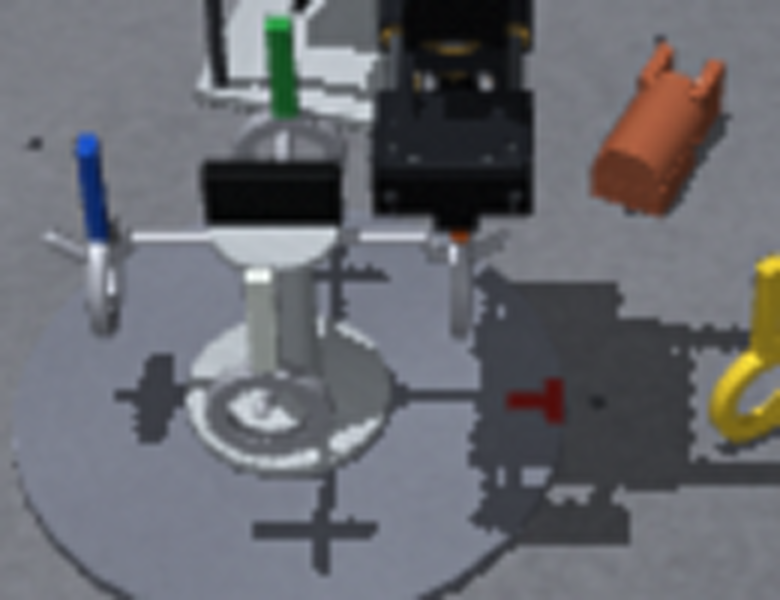

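Emit:
send_rows(fingers=[0.45,0.45,0.45,0.45,0.45,0.45,0.45,0.45,0.45,0.45], dp=[[0,0,5],[0,0,15],[0,0,28],[0,0,42],[0,0,58],[0,0,76],[0,0,95],[0,0,115],[0,0,130],[0,0,140]], turn=[[0,0,0],[0,0,0],[0,0,0],[0,0,0],[0,0,0],[0,0,0],[0,0,0],[0,0,0],[0,0,0],[0,0,0]])

```text
time_s: 16.23
position: [0.552, 0.1709, 0.3123]
tcp_rot: [[0.003, -0.988, -0.153], [-0.001, -0.153, 0.988], [-1.0, -0.003, -0.002]]
force: [0.6, -0.2, -0.8]
opening: 0.45
```

Emit:
send_rows(fingers=[0.45,0.45,0.45,0.45,0.45,0.45,0.45,0.45], dp=[[-10,0,15],[-25,0,30],[-40,0,30],[-55,0,30],[-70,0,30],[-75,0,30],[-75,0,30],[-75,0,30]], turn=[[0,0,0],[0,0,0],[0,0,0],[0,0,0],[0,0,0],[0,0,0],[0,0,0],[0,0,0]])

```text
time_s: 16.9
position: [0.4775, 0.1709, 0.3427]
tcp_rot: [[0.005, -0.988, -0.153], [-0.001, -0.153, 0.988], [-1.0, -0.004, -0.002]]
force: [0.2, 0.1, 0.6]
opening: 0.45
```

Run:
```python
from tgt import *
c=grab('wrist','w11'); print(c['s']['position'],c['s']['force'].round(1))
k=grab('side','s11');cv2.imwrite('pics/s11c.png',cv2.resize(k['img'][190:290,180:310],(780,600),interpolation=cv2.INTER_CUBIC))
k=grab('top','t11')
cv2.imwrite('pics/t11c.png',cv2.resize(k['img'][110:230,60:310],(800,384),interpolation=cv2.INTER_CUBIC))
P=cloud(k);z=P[...,2]; m=(z>.195)&(z<.215)&(np.hypot(P[...,0]-.641,P[...,1]-.1845)<.13)
n,l,st,ce=cv2.connectedComponentsWithStats(m.astype(np.uint8))
for i in range(1,n):
    q=onz(k,*ce[i],.206)-C; print(st[i,4],ce[i],np.degrees(np.arctan2(q[1],q[0])),np.hypot(q[0],q[1]))
```

```text
[0.47746429 0.17090244 0.34270386] [0.2 0.1 0.6]
19 [186.21052632 131.        ] 9.005017763321945 0.09087557813004322
19 [221.52631579 157.63157895] -80.48989191323388 0.09117107780416968
20 [158.4  166.25] 99.41195538466708 0.08955635990422957
17 [193.35294118 194.29411765] -171.04907502268313 0.09302282452960613
```

View pics/s11c.png

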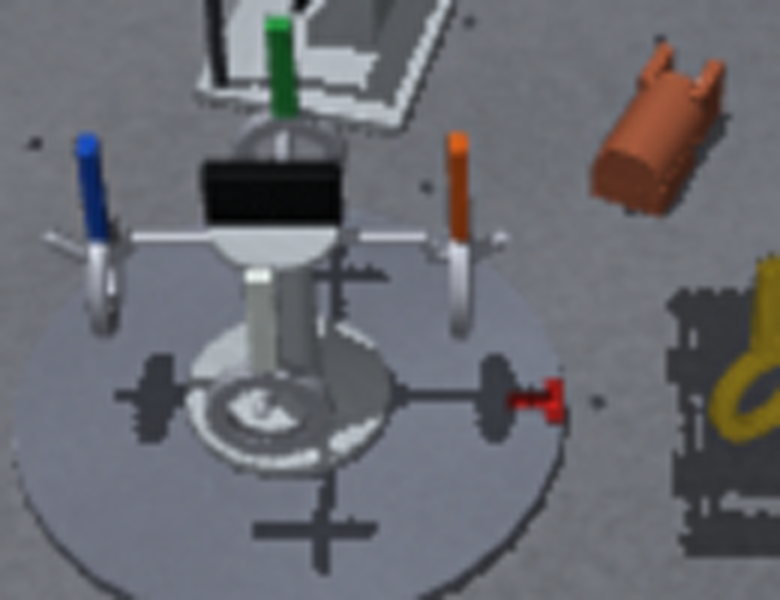

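View pics/t11c.png

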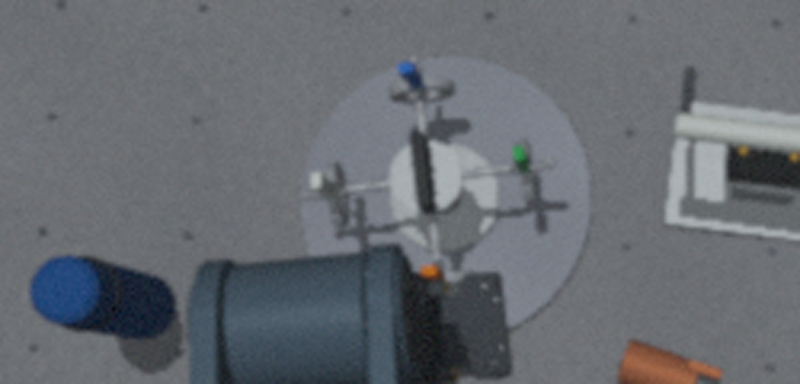

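View pics/w11.png

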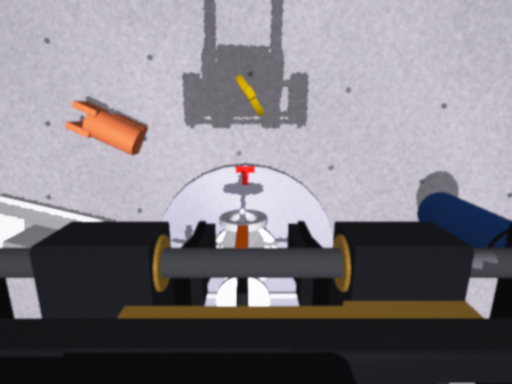

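```bash
python3 -c "
from rig import bot
print(bot.hand_in())"
```

```text
the job is handed in; nothing more can be done
None
```

I turned the carousel about 53° clockwise by its knob so the empty hook stands at the red mark. I then drew the orange gauge off the rest along its handle, threaded its bore over that hook and let it go. The job was handed in at about 17 s.

**Last checks:**
- **Orange gauge:** it hangs handle up on the hook. The top view puts its handle at -171.0°, against about -171.2° for the mark. Its distance from the axis measured 93 mm where 91 mm was expected, which is within the camera error.
- **Other gauges:** green, blue and white are still on their hooks. Their handle angles put the carousel at -171° to -170.5°, so they differ from the mark by up to about 0.7°.
- **Loose things:** the gripper is well clear of everything. I did not go near the flask, casting or ball. The flask and casting look unmoved in the last pictures. I did not look at the ball again after its stand showed upright in the side view taken before the gauge was gripped.

**Disagreement:** the side camera read about 5 mm too far in y compared with the top and wrist views. I relied on the top and wrist views and on the arm's position while it gripped the knob.

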